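Index the phone turntable to the next notch

ROBOT

A 6-joint arm with a two-finger parallel gripper is mounted at the origin on the work surface. World frame = base frame: x ahead of the robot, y to its left, z up, the work surface at z = 0. Lengths are in m, angles in degrees, forces in N, time in s.
With the tool pointing down it reaches from about 0.4 to 0.825 m from the base axis. Payload 7 kg.
Tool frame: the origin (TCP) lies on the centre line of the jaws, within the pads' length; the fingertips stand 14 mm ahead of it and the grasp point (between the pads) lies 5 mm behind it; z points along the fingers, y is the line along which they close (so a half turn about z gives the same grasp; the last joint's range is limited). The gripper opens to 88 mm and grips with 3 to 60 N. Pads are 19 mm wide; open, the fingers measure 130 mm over their backs; the gripper's body (78 mm by 193 mm) begins 47 mm behind the grasp point.
Start: joints at [-50.071, 20.546, 0.682, 0, -70.136, -16.507], TCP at [0.268, -0.619, 0.241] pointing down, gripper open.
Joint ranges: [-176.03, 176.03], [-82.01, 121.73], [-58.28, 71.71], [-173.87, 95.51], [-174.79, -0.11], [-173.66, 173.66]. Speed limits (degrees/s): [136.94, 136.94, 172.46, 180, 180, 180].

INTERFACE

Orientations are given as [roll, pitch, yaw] about the fixed x, y, z axes, in that order (R = Rz(yaw) Ry(pitch) Rx(roll)).
In Python, from plant import r gives the robot as it stands.
- The arm moves only by the tool send_rows, never from a script. Its argument "steps" is a list of rows, each an object with "dp": the shift along the tool's x, y, z in mm, a list of three; "roll": the turn about the tool's z in rad; "jaw": the opening in per cent of the stroke, from 0 (shut) to 100 (fully open). In form: [{"dp": [tx, ty, tz], "roll": roll, "jaw": jaw}, ...]. A call has 1 to 5 rows; each row is the pose to reach, as a shift and turn from the pose commanded when the call began, along the tool's axes at that moment; what a row does not reach only later rows make up. A row lasts 1/8 s, in which the tool goes at most 62.5 mm and 10.7 degrees, less where a joint would pass 70% of its speed; a pose out of reach is approached as far as the arm can. A call with a gripper value outside its range is refused whole. The fingers move at their own pace and stop on an object; "newtons" is the grip in N (left out, the last holds). Time passes only in rows, so rows that repeat a pose let the fingers close. It gives the time, the measured TCP pose, the force, the opening and the grip force at its end, in the units of the state.
- r.get_state(): the state, without advancing time (a new reading comes with each control period).
- r.capture(name): name is "scene" or "side" or "wrist"; returns a dict with "image" (480x640x3 uint8, blue, green, red), "K" (3x3 intrinsics, pixels), "rvec" (rotation vector, rad) and "tvec" (3), from world to camera coordinates, as OpenCV has them. Camera axes: x right, y down, z forward; pixel columns grow to the right and rows downward; lengths in m; the calibration is good to about 2 mm. A picture is of the moment at which its call begins. There is no depth.
- r.close_job(): hands the job in; it is judged then, once.
The state is a dict: "time_s": time; "joints": joint angles; "qd": joint speeds; "joint_torque": joint torques, N m; "tcp_pos": TCP position; "eef_rot": TCP orientation; "contact_force": force on the tool from outside, world axes, zero at the start; "moment": the same for the moment, N m; "gripper_width": finger opening in m; "gripper_force": force on a finger pad.
Only numpy, scipy, OpenCV 4.12 (cv2) and the standard library are available. Lean on these libraries where they do the work, as an engineer would, in place of code of your own. Each camera call takes 0.05 s, during which the arm holds its last target. There are 200 camera calls.

TASK

The phone on the film-fitting turntable is to be presented at its next side: with the fingertips press the red plunger down inside its collar, and turn the table counter-clockwise as seen from above to the very next notch, the one with the green dot. Leave the table locked there with the plunger sprung fully up again and the hand clear. Only press and push, grasp and lift nothing; the phone stays lying in its nest and everything else stays where it stands.

Things in the scene. Friction and masses are not known exactly. Their poses are not given: they have to be found in the camera images.
- table_axis (a point): point on the vertical turning axis of the phone turntable, on the work surface under its centre (height 0). Its place and yaw differ from run to run; its x axis points away from the starting notch. A white disc 194 mm across, top at 58 mm, with the phone nest, turns on this axis
- index_base: fixed base of the turntable, origin on the axis at height 0: a grey foot 236 mm across and an aluminium index ring 236 mm across, underside 36 mm and top 46 mm high, with eight 14 mm wide notches open to the rim, 45 degrees apart. A small dot is painted just counter-clockwise of each notch: green at the next notch, black at the others
- collar_rim (a point): centre of the upper rim, 84 mm above the work surface, of the upright grey round collar on the turntable's lug, 140 mm from the axis; 62 mm outside, a 50 mm bore open at the top, 6 mm walls, lower edge at 48 mm. It turns with the table: pushing sideways on the inside of the bore (or outside of the collar) turns the unlocked table with about 1 to 2 N
- plunger_top (a point): centre of the flat top of the red round plunger head, 44 mm across, inside the collar's bore, on its axis; 8 mm below the rim when up (76 mm above the work surface), 21 mm below when fully pressed. It turns with the table
- next_stop (a point): fixed point on the base: where the centre of the collar's rim stands once the table is locked in the next notch, 45 degrees counter-clockwise (from above) from its start, 84 mm above the work surface, 140 mm from the axis
- turntable (a joint): angle of the turntable in rad, 0 in the starting notch, grows counter-clockwise seen from above; next notch at 0.785, another at 1.571; stops at -1.0 and 1.9. It stays where it is left (light friction). With the plunger up in a notch it is locked to within about 0.02
- plunger (a joint): how far the plunger is pressed, m: 0 up (locked if in a notch), 0.013 fully down. Spring: 3.5 N at the top, 7.5 N at the bottom. Its pin is clear of the notch beyond 0.009 to 0.010. Let up between notches it stays at about 0.009 under the ring and slides along it with little friction, then springs up into the next notch it meets and locks the table, if nothing holds it down
- nest (a point): centre of the turntable's top, 58 mm above the work surface, on the axis; four pairs of red corner stops 5 mm high surround the phone
- phone: blue phone with black screen, loose in the nest on the turntable, 72 x 150 x 8 mm, 0.19 kg; origin at the centre of its underside, y along its length
- spare_phone: second phone, silver, lying back up on the pink mat, 72 x 150 x 8 mm; origin at the centre of its underside; bystander
- squeegee: yellow plastic film squeegee lying on the mat, 50 x 85 x 9 mm; origin at the centre of its underside; bystander
- tape_roll: cardboard-coloured tape roll lying flat near the turntable, 58 mm across, 22 mm high; origin at the centre of its underside; bystander
- drop_bottle: small amber dropper bottle standing near the turntable, 34 mm across, 85 mm high; origin at the centre of its underside; bystander
- mug: white mug, 72 mm across, 85 mm high; origin at the centre of its underside; bystander
- spray: clear spray bottle, 50 mm across, 150 mm high; origin at the centre of its underside; bystander
- glue_jar: glass jar with blue cap, 56 mm across, 60 mm high; origin at the centre of its underside; bystander
There are look-alikes about, which are no part of the job. There is more than one size of the phone; the one meant has the size given above.

How it is judged:
By the outcome, as a careful person would: the job done as asked, in the order asked, and still so for the second after the job is handed in, with the robot touching nothing.
It also fails if it takes over 40 s, if anything falls off the work surface, if the arm or the gripper's body presses on something with over 40 N, if the wrist force passes 120 N, or if a joint passes its speed limit or range.

## Working session

There is one attempt and no reset: what is moved stays moved. The work goes in short steps, Python scripts to look and compute and a tool call to move; the robot and the scene stay as the last step left them, time stands still between calls to the robot, and variables do not carry over. Pictures are saved under pics/ and viewed, at most 10 in all, crops included, and the job is handed in when it is done.

Besides the shell and the picture viewer there is one more tool, called after ">>>" by a JSON object that holds its "fn" and its "kwargs". send_rows: Moves the arm, as the interface text tells. Its arguments: {"type":"object","properties":{"steps":{"type":"array","items":{"type":"object","properties":{"dp":{"type":"array","items":{"type":"number"}},"roll":{"type":"number"},"jaw":{"type":"number"}}}},"newtons":{"type":"number"}},"required":["steps"]}

```bash
mkdir -p pics; ls
python3 - <<'E'
from plant import r
import cv2,numpy as np
s=r.get_state();print(s)
for n in("scene","side"):
    c=r.capture(n);cv2.imwrite(f"pics/{n}1.png",c["image"]);np.savez(f"pics/{n}1.npz",**c)
    R=cv2.Rodrigues(np.array(c["rvec"]))[0];print(n,-R.T@np.array(c["tvec"]).ravel())
E
```

```text
pics
{'time_s': 0.0, 'joints': array([-5.00710352e+01,  2.05922534e+01,  6.34196798e-01, -2.00658828e-02,
       -7.01359969e+01, -1.65071514e+01]), 'qd': array([ 0.01409528, -0.0403382 , -0.03209604,  0.02629989,  0.00620926,
        0.02054637]), 'joint_torque': array([ 1.91359875e-03, -5.82714272e+01,  2.93061680e+01,  6.99740097e+00,
        6.91430309e-03, -1.99353390e-04]), 'tcp_pos': array([ 0.26810658, -0.61896541,  0.23961682]), 'eef_rot': array([ 1.79904463e+02, -8.64077371e-03, -1.56585013e+02]), 'contact_force': array([0.42935546, 0.56346586, 0.0486159 ]), 'moment': array([-0.02008454,  0.02931205, -0.07629119]), 'gripper_force': 0.0, 'gripper_width': 0.08759952970113953}
scene [ 1.15276888 -0.0753813   0.85224086]
side [-0.20953923 -0.71387098  1.25177921]
```

View pics/scene1.png

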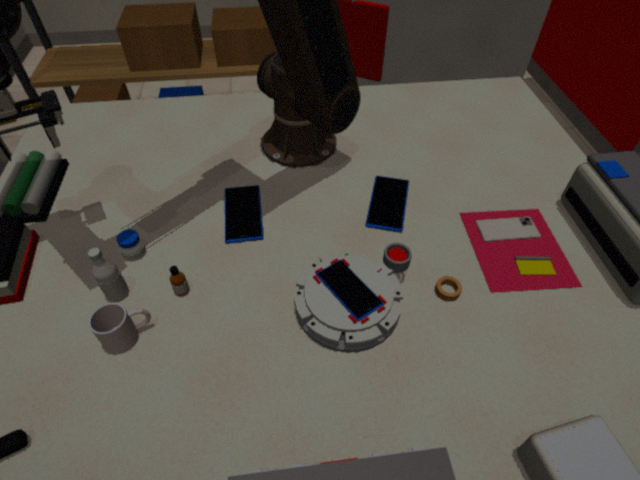

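View pics/side1.png

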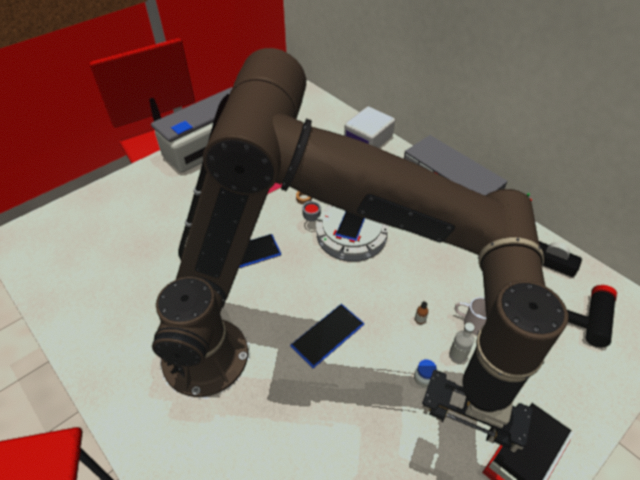

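The scene view shows the turntable near (348,295), the collar with the red plunger near (397,257), the phone on the table, and two look-alike phones at (243,213) and (388,203). I'll enlarge this area and find the axis.

```bash
cat > h.py <<'E'
import numpy as np,cv2
def ray(c,u,v,z):
    K=np.array(c["K"],float);R=cv2.Rodrigues(np.array(c["rvec"],float))[0];t=np.array(c["tvec"],float).ravel()
    o=-R.T@t;d=R.T@np.linalg.inv(K)@[u,v,1];return o+d*(z-o[2])/d[2]
def proj(c,P):
    return cv2.projectPoints(np.array(P,float).reshape(-1,1,3),np.array(c["rvec"],float),np.array(c["tvec"],float),np.array(c["K"],float),None)[0].reshape(-1,2)
E
python3 - <<'E'
import numpy as np,cv2
from h import *
c=np.load("pics/scene1.npz");im=c["image"]
cv2.imwrite("pics/crop1.png",cv2.resize(im[225:365,280:470],None,fx=4,fy=4,interpolation=cv2.INTER_CUBIC))
print(ray(c,397,255,.08),ray(c,348,290,.058))
E
```

```text
[0.54577947 0.17454336 0.08      ] [0.61138429 0.05350735 0.058     ]
```

View pics/crop1.png

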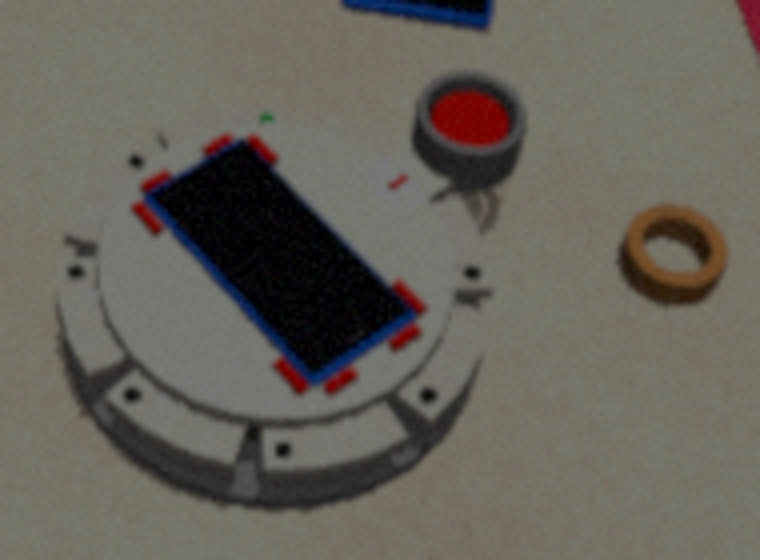

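Run:
```python
from h import *
from scipy.optimize import least_squares
c=np.load("pics/scene1.npz")
px=lambda u,v:((u+.5)/4-.5+280,(v+.5)/4-.5+225)
d=np.array([ray(c,*px(*p),.046)[:2] for p in [(137,161),(77,271),(132,395),(283,449),(428,395),(472,271)]])
f=least_squares(lambda q:np.hypot(*(d-q[:2]).T)-q[2],[.6,.05,.11]);print(f.x,f.fun*1e3)
a=f.x[:2];print(np.degrees(np.arctan2(*(d-a).T[::-1])))
g=ray(c,*px(267,118),.046)[:2];print("green",np.degrees(np.arctan2(*(g-a)[::-1])))
R=ray(c,*px(470,115),.084);P=ray(c,*px(470,118),.076)
for q in(R,P): print(q,np.hypot(*(q[:2]-a)),np.degrees(np.arctan2(*(q[:2]-a)[::-1])))
for u in [(415,115),(525,115),(470,70),(470,158)]: print(ray(c,*px(*u),.084)[:2])
```

```text
[0.61025238 0.05485446 0.10778756] [-0.06970936 -0.15950754  0.48883645 -0.39904877  0.00698219  0.13244703]
[-142.32234093  -97.31052746  -52.11957805   -7.06914676   38.01033891
   83.54421577]
green 172.96311798330527
[0.54435836 0.1746332  0.084     ] 0.1367076026119227 118.81656311521711
[0.5401708  0.17671962 0.076     ] 0.14057932725704247 119.90212252785268
[0.54069814 0.14402355]
[0.54802097 0.20526281]
[0.51170847 0.18249264]
[0.57424917 0.16743792]
```

The dot fit is good to about 0.5 mm. The axis is at (0.610, 0.055), the start notch at about 119.4° and the next notch (green dot just counter-clockwise of it) at about 164.4°. That puts the rim at (0.542, 0.177) and next_stop at (0.475, 0.0925).

Closed fingers would barely fit the bore. I'll put one finger (-y side) in it with the jaws half open and the other finger radially outside. First I'll move above the collar.

>>> {"fn": "send_rows", "kwargs": {"steps": [{"dp": [-38, 43, 0], "roll": 0, "jaw": 50}, {"dp": [-76, 87, 0], "roll": 0, "jaw": 50}, {"dp": [-115, 132, 0], "roll": 0, "jaw": 50}, {"dp": [-154, 177, 0], "roll": 0, "jaw": 50}, {"dp": [-193, 222, 0], "roll": 0, "jaw": 50}]}}

```text
time_s: 0.72
tcp_pos: [0.3572, -0.3371, 0.2404]
eef_rot: [180.0, -0.0, -156.6]
contact_force: [0.9, 0.4, 0.7]
gripper_width: 0.0461
gripper_force: 0.0
```

>>> {"fn": "send_rows", "kwargs": {"steps": [{"dp": [-39, 45, 0], "roll": 0, "jaw": 50}, {"dp": [-78, 90, 0], "roll": 0, "jaw": 50}, {"dp": [-117, 135, 0], "roll": 0, "jaw": 50}, {"dp": [-156, 180, 0], "roll": 0, "jaw": 50}, {"dp": [-195, 225, 0], "roll": 0, "jaw": 50}]}}

```text
time_s: 1.35
tcp_pos: [0.4467, -0.053, 0.2407]
eef_rot: [180.0, 0.0, -156.6]
contact_force: [1.1, 0.4, 0.5]
gripper_width: 0.044
gripper_force: 0.0
```

>>> {"fn": "send_rows", "kwargs": {"steps": [{"dp": [-39, 45, 5], "roll": 0, "jaw": 50}, {"dp": [-78, 90, 15], "roll": 0, "jaw": 50}, {"dp": [-117, 135, 25], "roll": 0, "jaw": 50}, {"dp": [-152, 175, 35], "roll": 0, "jaw": 50}, {"dp": [-174, 200, 40], "roll": 0, "jaw": 50}]}}

```text
time_s: 1.98
tcp_pos: [0.5268, 0.1998, 0.1995]
eef_rot: [-180.0, -0.1, -156.5]
contact_force: [-0.3, -0.9, 1.3]
gripper_width: 0.0441
gripper_force: 0.0
```

Run:
```python
from plant import r
from h import *
c=r.capture("wrist");s=r.get_state();print(s["tcp_pos"],s["eef_rot"],s["gripper_width"])
R=cv2.Rodrigues(np.array(c["rvec"]))[0];print(-R.T@np.array(c["tvec"]).ravel())
cv2.imwrite("pics/w1.png",c["image"]);np.savez("pics/w1.npz",**c)
print(proj(c,[[.5416,.1768,.084],[.5416,.1768,.076],[.6103,.0549,.058]]))
```

```text
[0.52804983 0.20206892 0.19889816] [-1.79980701e+02 -5.34926728e-02 -1.56466860e+02] 0.04365092771640603
[0.45204391 0.16772074 0.34397055]
[[279.8406387  246.21673231]
 [280.88879996 242.77914201]
 [106.088195   253.23131415]]
```

View pics/w1.png

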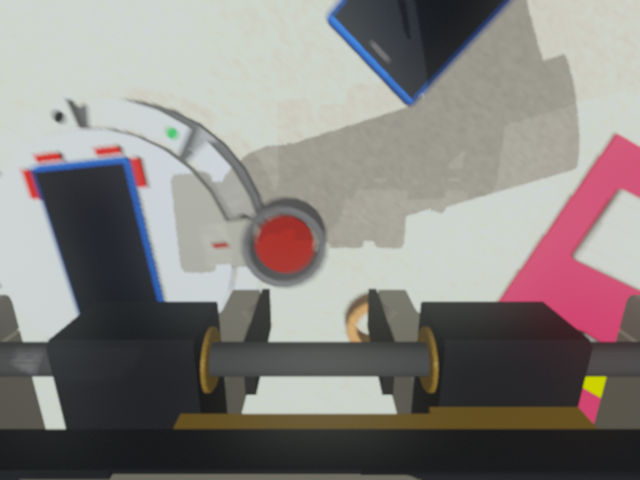

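The wrist view shows the rim centred near (284,244), the plunger at (285,245), and the green dot at (172,133) next to its notch at (195,140). This confirms the counter-clockwise target. The left (-y) finger is the one to use.

Run:
```python
from h import *
c=np.load("pics/w1.npz");im=c["image"]
hsv=cv2.cvtColor(im,cv2.COLOR_BGR2HSV);m=((hsv[...,0]<8)|(hsv[...,0]>172))&(hsv[...,1]>130)&(hsv[...,2]>60)
m[:, :240]=0;m[:,335:]=0;m[:195]=0;m[290:]=0
n,l,st,ce=cv2.connectedComponentsWithStats(m.astype(np.uint8));i=1+st[1:,4].argmax();print(st[i],ce[i],ray(c,*ce[i],.076),ray(c,284,244,.084))
print("green",ray(c,172,133,.046))
t=[.5281,.2022]
cv2.imwrite("pics/w1c.png",cv2.resize(im[190:400,200:440],None,fx=3,fy=3))
```

```text
[ 255  216   58   56 2504] [284.5615016  244.04952077] [0.54143476 0.17961978 0.076     ] [0.53889048 0.17888625 0.084     ]
green [0.50431767 0.07163966 0.046     ]
```

View pics/w1c.png

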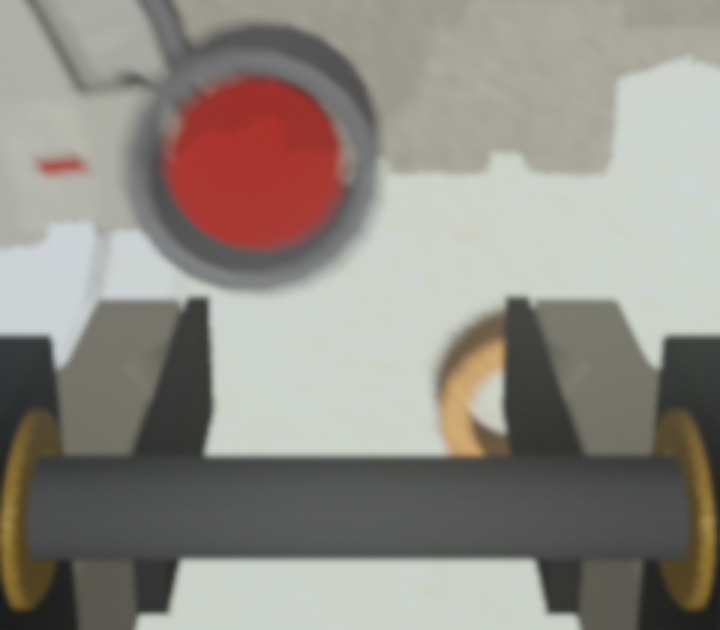

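>>> {"fn": "send_rows", "kwargs": {"steps": [{"dp": [0, 3, 30], "roll": 0, "jaw": 50}, {"dp": [2, 3, 65], "roll": 0, "jaw": 50}, {"dp": [2, 3, 92], "roll": 0, "jaw": 50}, {"dp": [2, 3, 99], "roll": 0, "jaw": 50}, {"dp": [2, 3, 102], "roll": 0, "jaw": 50}]}}

```text
time_s: 2.65
tcp_pos: [0.5241, 0.1996, 0.099]
eef_rot: [-180.0, 0.0, -156.6]
contact_force: [0.5, -0.2, -0.1]
gripper_width: 0.0434
gripper_force: 0.0
```

>>> {"fn": "send_rows", "kwargs": {"steps": [{"dp": [0, 0, 6], "roll": 0, "jaw": 50}, {"dp": [0, 0, 10], "roll": 0, "jaw": 50}, {"dp": [0, 0, 14], "roll": 0, "jaw": 50}, {"dp": [0, 0, 16], "roll": 0, "jaw": 50}, {"dp": [0, 0, 16], "roll": 0, "jaw": 50}]}}

```text
time_s: 3.28
tcp_pos: [0.5241, 0.1999, 0.0829]
eef_rot: [180.0, 0.0, -156.6]
contact_force: [-0.1, -0.1, 5.3]
gripper_width: 0.0437
gripper_force: 2.6
```

>>> {"fn": "send_rows", "kwargs": {"steps": [{"dp": [0, 2, 2], "roll": 0, "jaw": 50}, {"dp": [0, 3, 4], "roll": 0, "jaw": 50}, {"dp": [0, 3, 5.5], "roll": 0, "jaw": 50}, {"dp": [0, 3, 5.5], "roll": 0, "jaw": 50}]}}

```text
time_s: 3.78
tcp_pos: [0.5232, 0.202, 0.0776]
eef_rot: [-179.9, 0.0, -156.6]
contact_force: [1.4, -3.3, 7.0]
gripper_width: 0.0438
gripper_force: 3.3
```

```bash
cat > plan.py <<'E'
import numpy as np,sys
x,y,yaw=map(float,sys.argv[1:4]);lead=float(sys.argv[4]);w=np.radians(yaw)
X=np.array([np.cos(w),np.sin(w)]);Y=np.array([np.sin(w),-np.cos(w)]);A=np.array([.6103,.0549])
f=np.array([x,y])-.0305*Y-A;th=np.arctan2(f[1],f[0]);print("finger r,ang",np.hypot(*f),np.degrees(th))
for a in map(float,sys.argv[5:]):
    t=np.radians(a);d=A+.14*np.array([np.cos(t),np.sin(t)])+lead*np.array([-np.sin(t),np.cos(t)])+.0305*Y-[x,y]
    print(a,(np.array([d@X,d@Y])*1e3).round(1))
E
python3 plan.py .5232 .2020 -156.6 .013 119.4 123 127 131 135 139 143 147 151 155 159 162 164.4 166
```

```text
finger r,ang 0.14074757372879795 122.19323941555392
119.4 [ 6.  -1.2]
123.0 [14.6 -3.2]
127.0 [24.  -6.1]
131.0 [33.2 -9.6]
135.0 [ 42.1 -13.7]
139.0 [ 50.7 -18.5]
143.0 [ 58.9 -23.8]
147.0 [ 66.8 -29.7]
151.0 [ 74.2 -36.1]
155.0 [ 81.2 -43. ]
159.0 [ 87.6 -50.4]
162.0 [ 92.1 -56.3]
164.4 [ 95.5 -61.1]
166.0 [ 97.6 -64.4]
```

>>> {"fn": "send_rows", "kwargs": {"steps": [{"dp": [6, -1, 0.5], "roll": 0, "jaw": 50}, {"dp": [12, -2, 0.5], "roll": 0, "jaw": 50}, {"dp": [18, -4, 0.5], "roll": 0, "jaw": 50}, {"dp": [24, -6, 0.5], "roll": 0, "jaw": 50}, {"dp": [30, -8, 0.5], "roll": 0, "jaw": 50}]}}

```text
time_s: 4.4
tcp_pos: [0.4993, 0.1839, 0.0775]
eef_rot: [180.0, 0.2, -156.5]
contact_force: [1.2, 0.7, 6.6]
gripper_width: 0.0438
gripper_force: 3.4
```

>>> {"fn": "send_rows", "kwargs": {"steps": [{"dp": [6, -3, 0], "roll": 0, "jaw": 50}, {"dp": [12, -6, 0], "roll": 0, "jaw": 50}, {"dp": [18, -9, 0], "roll": 0, "jaw": 50}, {"dp": [24, -13, 0], "roll": 0, "jaw": 50}, {"dp": [24, -13, 0], "roll": 0, "jaw": 50}]}}

```text
time_s: 5.03
tcp_pos: [0.4817, 0.1618, 0.0773]
eef_rot: [180.0, 0.1, -156.6]
contact_force: [-0.7, -0.0, 6.4]
gripper_width: 0.0439
gripper_force: 3.4
```

```bash
python3 - <<'E'
from plant import r
from h import *
s=r.get_state();print(s["tcp_pos"],s["contact_force"])
c=r.capture("scene");np.savez("pics/s2.npz",**c)
cv2.imwrite("pics/s2.png",cv2.resize(c["image"][200:350,280:480],None,fx=4,fy=4,interpolation=cv2.INTER_CUBIC))
E
python3 plan.py .4826 .1627 -156.6 .013 140 145 150 155 160 164.4
```

```text
[0.48166945 0.16176401 0.07728654] [-7.48276147e-01 -5.03591589e-03  6.35190732e+00]
finger r,ang 0.1404626149861575 145.37637532210584
140.0 [-0.1  0.2]
145.0 [10.  -6.7]
150.0 [ 19.5 -14.5]
155.0 [ 28.3 -23.1]
160.0 [ 36.3 -32.4]
164.4 [ 42.6 -41.1]
```

View pics/s2.png

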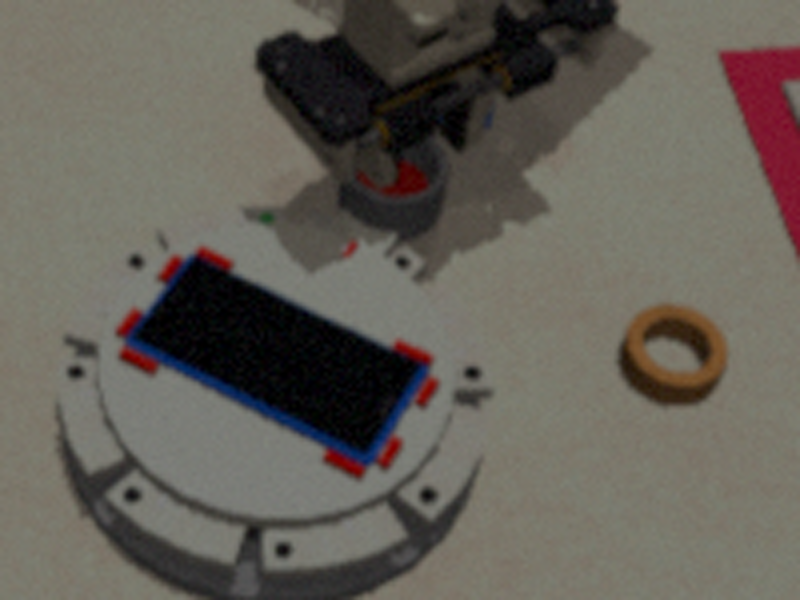

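The table has turned about 20°, with the red mark and phone following it, and the finger is in the bore at crop (375,170). I'll now let the plunger up under the ring and push on with the tip above the head.

>>> {"fn": "send_rows", "kwargs": {"steps": [{"dp": [0, 0, -8], "roll": 0, "jaw": 50}, {"dp": [0, 0, -15.5], "roll": 0, "jaw": 50}, {"dp": [4, -3, -15.5], "roll": 0, "jaw": 50}, {"dp": [9, -6, -15.5], "roll": 0, "jaw": 50}, {"dp": [14, -10, -15.5], "roll": 0, "jaw": 50}]}}

```text
time_s: 5.7
tcp_pos: [0.4735, 0.1473, 0.0926]
eef_rot: [-180.0, 0.2, -156.5]
contact_force: [6.4, 0.8, 1.9]
gripper_width: 0.0438
gripper_force: 3.3
```

>>> {"fn": "send_rows", "kwargs": {"steps": [{"dp": [4, -3, 0], "roll": 0, "jaw": 50}, {"dp": [8, -7, 0], "roll": 0, "jaw": 50}, {"dp": [11, -10, 0], "roll": 0, "jaw": 50}, {"dp": [14, -13, 0], "roll": 0, "jaw": 50}, {"dp": [17, -16, 0], "roll": 0, "jaw": 50}]}}

```text
time_s: 6.32
tcp_pos: [0.4659, 0.1263, 0.093]
eef_rot: [-180.0, 0.3, -156.5]
contact_force: [12.4, 0.3, -1.7]
gripper_width: 0.0436
gripper_force: 5.1
```

>>> {"fn": "send_rows", "kwargs": {"steps": [{"dp": [-3, -2.5, 0], "roll": 0, "jaw": 50}, {"dp": [-1, -4.5, 0], "roll": 0, "jaw": 50}, {"dp": [1, -6.5, 0], "roll": 0, "jaw": 50}]}}

```text
time_s: 6.7
tcp_pos: [0.4654, 0.1192, 0.0922]
eef_rot: [-180.0, 0.1, -156.6]
contact_force: [4.3, 2.4, 0.4]
gripper_width: 0.0441
gripper_force: 3.4
```

>>> {"fn": "send_rows", "kwargs": {"steps": [{"dp": [1, -2, 0], "roll": 0, "jaw": 50}, {"dp": [2, -4, 0], "roll": 0, "jaw": 50}, {"dp": [3, -6, 0], "roll": 0, "jaw": 50}]}}

```text
time_s: 7.08
tcp_pos: [0.4642, 0.1119, 0.0919]
eef_rot: [-180.0, -0.1, -156.6]
contact_force: [2.1, 1.4, 1.2]
gripper_width: 0.0438
gripper_force: 0.3
```

>>> {"fn": "send_rows", "kwargs": {"steps": [{"dp": [1, -2, 0], "roll": 0, "jaw": 50}, {"dp": [2, -4, 0], "roll": 0, "jaw": 50}]}}

```text
time_s: 7.32
tcp_pos: [0.4632, 0.1072, 0.0914]
eef_rot: [-180.0, -0.1, -156.6]
contact_force: [0.9, 1.3, -0.4]
gripper_width: 0.0434
gripper_force: 0.4
```

>>> {"fn": "send_rows", "kwargs": {"steps": [{"dp": [1, -1, 0], "roll": 0, "jaw": 50}, {"dp": [1, -2, 0], "roll": 0, "jaw": 50}]}}

```text
time_s: 7.58
tcp_pos: [0.4639, 0.1056, 0.0919]
eef_rot: [180.0, -0.0, -156.6]
contact_force: [0.9, 0.6, -0.4]
gripper_width: 0.0437
gripper_force: 0.5
```

Run:
```python
from plant import r
from h import *
c=r.capture("scene");np.savez("pics/s3.npz",**c)
w=r.capture("wrist");np.savez("pics/w3.npz",**w)
a=cv2.resize(c["image"][215:345,280:413],(400,390),interpolation=cv2.INTER_CUBIC)
b=cv2.resize(w["image"][100:360,100:366],(400,390))
cv2.imwrite("pics/s3.png",np.hstack([a,b]));print(r.get_state()["contact_force"])
```

```text
[-0.10559057  1.55147362 -0.14034509]
```

View pics/s3.png

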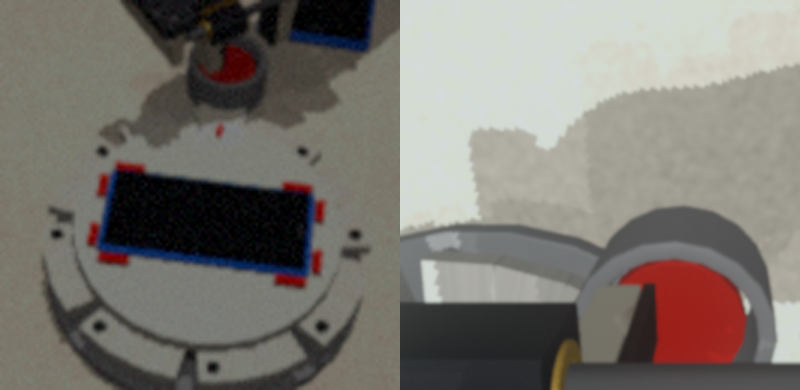

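Run:
```python
from h import *
c=np.load("pics/s3.npz");c1=np.load("pics/scene1.npz")
q=lambda u,v:ray(c,(u+.5)/3.0075-.5+280,(v+.5)/3-.5+215,.062)[:2]
p=lambda u,v:ray(c1,(u+.5)/4-.5+280,(v+.5)/4-.5+225,.062)[:2]
an=lambda d:np.degrees(np.arctan2(d[1],d[0]))
print("phone turn",an(q(308,275)-q(100,248)),an(p(312,382)-p(148,200)))
A=[.6103,.0549]
for a in (155,160,164.4,170):
  t=np.radians(a);u,v=proj(c,[A[0]+.14*np.cos(t),A[1]+.14*np.sin(t),.084])[0];print(a,(u-280)*3.0075,(v-215)*3, u,v)
hsv=cv2.cvtColor(c["image"],cv2.COLOR_BGR2HSV)
m=((hsv[...,0]<8)|(hsv[...,0]>172))&(hsv[...,1]>120)&(hsv[...,2]>40)
ys,xs=np.where(m[250:265,345:365]);print("mark",xs.mean()+345,ys.mean()+250,len(xs))
M=ray(c,xs.mean()+345,ys.mean()+250,.058)[:2]-A;print(an(M),np.hypot(*M))
h1=cv2.cvtColor(c1["image"],cv2.COLOR_BGR2HSV);m=((h1[...,0]<8)|(h1[...,0]>172))&(h1[...,1]>120)&(h1[...,2]>40)
ys,xs=np.where(m[264:276,374:386]);M=ray(c1,xs.mean()+374,ys.mean()+264,.058)[:2]-A;print(an(M),np.hypot(*M),len(xs))
```

```text
phone turn 74.29426655483067 29.203083740624624
155 256.82583117056055 61.82745158197534 365.3951225837275 235.6091505273251
160 241.31048296447798 58.64157131735672 360.2362370621706 234.5471904391189
164.4 227.50634595525366 56.67006960535312 355.64633281970197 233.89002320178437
170 209.83224941083503 55.296701440149576 349.76965898947134 233.4322338133832
mark 352.6 258.2 5
164.56436489041587 0.08781697512967707
120.00081726296449 0.08824115648116349 3
```

Phone, red mark and collar all show a turn of 45° ±0.5. A slight further push should show whether it is locked.

>>> {"fn": "send_rows", "kwargs": {"steps": [{"dp": [1, -1, 0], "roll": 0, "jaw": 50}, {"dp": [1.5, -2.5, 0], "roll": 0, "jaw": 50}, {"dp": [1.5, -2.5, 0], "roll": 0, "jaw": 50}]}}

```text
time_s: 8.05
tcp_pos: [0.4641, 0.1035, 0.0921]
eef_rot: [179.9, 0.1, -156.6]
contact_force: [-1.2, 4.6, -2.1]
gripper_width: 0.0437
gripper_force: 2.8
```

>>> {"fn": "send_rows", "kwargs": {"steps": [{"dp": [0.5, -1.5, 0], "roll": 0, "jaw": 50}, {"dp": [0.5, -1.5, 0], "roll": 0, "jaw": 50}]}}

```text
time_s: 8.3
tcp_pos: [0.4643, 0.1028, 0.0922]
eef_rot: [179.9, 0.1, -156.6]
contact_force: [-2.8, 10.1, -2.1]
gripper_width: 0.0439
gripper_force: 5.2
```

The force rose to 10 N with almost no motion, so the table is locked. I'll ease back, lift out and look.

>>> {"fn": "send_rows", "kwargs": {"steps": [{"dp": [-3, 6, 0], "roll": 0, "jaw": 50}, {"dp": [-3, 6, -10], "roll": 0, "jaw": 50}, {"dp": [-3, 6, -40], "roll": 0, "jaw": 50}, {"dp": [-3, 6, -80], "roll": 0, "jaw": 50}, {"dp": [-3, 6, -120], "roll": 0, "jaw": 50}]}}

```text
time_s: 8.93
tcp_pos: [0.464, 0.1074, 0.2139]
eef_rot: [-180.0, -0.0, -156.6]
contact_force: [1.4, 0.4, -0.1]
gripper_width: 0.0438
gripper_force: 0.0
```

>>> {"fn": "send_rows", "kwargs": {"steps": [{"dp": [-40, 20, 0], "roll": 0, "jaw": 50}, {"dp": [-80, 40, 0], "roll": 0, "jaw": 50}, {"dp": [-80, 40, 0], "roll": 0, "jaw": 50}]}}

```text
time_s: 9.3
tcp_pos: [0.5232, 0.1778, 0.2122]
eef_rot: [-180.0, -0.0, -156.5]
contact_force: [-0.3, -0.6, -0.2]
gripper_width: 0.0436
gripper_force: 0.0
```

Run:
```python
from plant import r
from h import *
c=r.capture("scene");np.savez("pics/s4.npz",**c)
w=r.capture("wrist");np.savez("pics/w4.npz",**w)
a=cv2.resize(c["image"][215:345,280:413],(400,390),interpolation=cv2.INTER_CUBIC)
b=cv2.resize(w["image"],(400,300))
cv2.imwrite("pics/s4.png",np.hstack([a,cv2.copyMakeBorder(b,0,90,0,0,0)]));print(r.get_state()["tcp_pos"],r.get_state()["contact_force"])
print(proj(w,[[.4754,.0925,.084],[.4754,.0925,.076],[.4754,.0925,.067]]))
```

```text
[0.52154463 0.17615331 0.21199348] [-0.74525684 -0.63107487  0.29661701]
[[231.21421766 127.08207897]
 [233.69285773 126.86274812]
 [236.31841935 126.63041643]]
```

View pics/s4.png

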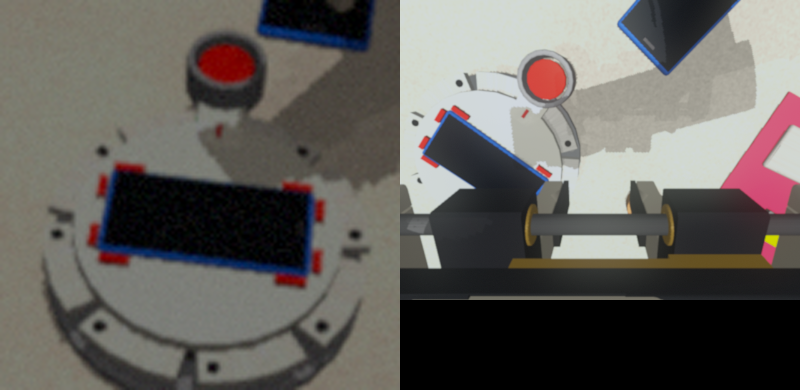

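The table is at the next notch, the phone is in its nest, the full red head is visible high in the bore as at the start, and the hand is clear.

```bash
python3 -c "
from plant import r
print(r.close_job())"
```

```text
the job is handed in; nothing more can be done
None
```

The turntable is turned 45° counter-clockwise and locked in the green-dot notch (it held against a 10 N test push), with the plunger up, the phone in its nest and the hand clear; the job was handed in about 10 s into the run, but hand-in returned no verdict.

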